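Fit the battery-case cover over its quarter-turn fastener and hold it down

TASK

Turn the yellow quarter-turn fastener on the bicycle battery case until it lines up with the two white marks on the rim. Then take the cover that matches the case's blue rim, put it on with its slot over the fastener and press it fully down against the springy seal. Finish while still gripping the cover and holding it pressed down; leave the orange cover and the other things on the bench alone.

Things in the scene. Friction and masses are not known exactly. Their poses are not given: they have to be found in the camera images.
- housing: Grey battery case with a blue rim, fixed to the bench, open-topped, 176 (x) by 116 (y) by 60 mm high. Origin: centre of underside, z up; yaw within 0.35 rad of the world's. The fastener stands at its x = -55 mm, y = 0; white marks on both long sides of the 14 mm rim there show the aligned direction (its y). Inside, a black sprung seal, 146 by 86 mm, stands 8 mm above the rim.
- fastener (a joint): Angle (rad) of the yellow fastener about the vertical, growing counter-clockwise from above. At 0 its long side lies along the case's x; at 1.571 (aligned) along the case's y, in line with the marks. Starts at 0.1 to 0.75; turns from 0 to 2.2 with slight friction (0.06 N m), no click or stop at the aligned angle, and stays where it is left.
- fastener_top (a point): Centre of the top of the fastener's head, 94 mm above the bench; turns with it (x axis: the head's long side). The head is an upright yellow block 34 mm long, 10 mm thick, 25 mm high (69 to 94 mm above the bench) with a black line along its top, on a thin stud.
- seal (a joint): How far the black sprung seal is pressed down: 0 free, 0.008 m fully down, level with the rim. It begins to move at 4 N and is fully down at 11 N; the cover's own weight does not press it down. It springs back up when let go.
- blue_cover: Matching cover, loose, right side up on the bench, yaw within 0.5 rad of the world's, 0.25 kg: plate 164 (x) by 100 (y) by 5 mm, black grip in the middle. Origin: centre of underside, z up. Fitted, its axes lie along the case's and its origin above the case's: underside 68 mm above the bench resting on the free seal, 60 mm pressed fully down. On an unaligned fastener it lands on top.
- blue_cover_grip (a point): Point inside the blue cover's grip, 29 mm above the plate's underside. The grip is a black block 56 mm long (along the cover's x), 16 mm thick (along y), from 5 to 45 mm above the plate's underside.
- blue_cover_slot (a point): Centre of the blue cover's slot, level with the plate's upper face, at the cover's x = -55 mm, y = 0. The slot goes through the plate, 18 mm along x and 42 mm along y; with the cover on, the fastener's head stands up through it.
- orange_cover: The other cover, orange, same plate and black grip but a small square hole (20 mm) that does not fit over the fastener. To be left alone. Origin: centre of its underside.
- lube: White bottle with a red cap, 44 mm across, 120 mm high, standing at the right end of the bench. Origin: centre of its underside. Leave alone.
- sprocket: Dark steel toothed sprocket, 94 mm across, 8 mm thick, lying at the far side. Origin: centre of its underside. Leave alone.
- driver: Green-handled screwdriver lying at the far side, roughly along the world's y. Leave alone.
Not all that is in view belongs to the job. Several things look just like the blue_cover: the one meant starts farthest to the robot's right.

How it is judged (in metres and radians):
On the way, in this order (a step that is already met when the one before it is completed fails the run):
1. the fastener is turned in line with the white marks while the blue cover still lies on the bench (value of joint fastener between 1.45 and 1.69 rad and height (world z) of blue_cover below 0.03 m), for 0.2 s.
2. the blue cover is lifted above the case's rim (height (world z) of blue_cover above 0.075 m), for 0.1 s.
At the end, for the whole second after the job is handed in: Through the last second the fingers hold the blue cover still and level (0.08 rad), slot within 8 mm over the fastener, in line with the case (0.15 rad), the seal pressed 6 mm or more of 8 with over 5 N, underside under 63.5 mm, fastener within 0.12 rad of the marks (value of joint fastener between 1.45 and 1.69 rad and value of joint seal above 0.006 m and contact force between blue_cover and seal above 5 N and contact force between the fingers and blue_cover above 1 N and horizontal distance between blue_cover_slot and fastener_top below 0.008 m and angle between the x axis of blue_cover and the x axis of housing, either way round below 0.15 rad and angle between blue_cover's own z axis and vertical below 0.08 rad and height (world z) of blue_cover below 0.0635 m and linear speed of blue_cover below 0.02 m/s); the arm keeps its last pose, push and grip.
It fails at once if the orange cover was moved by more than 25 mm (distance of orange_cover from where it was at the start of the episode above 0.025 m).
It fails at once if the bottle, the sprocket or the screwdriver was moved by more than 25 mm (distance of any of lube, sprocket, driver from where it was at the start of the episode above 0.025 m).
It also fails if it takes over 51 s, if anything falls off the work surface, if the arm or the gripper's body presses on something with over 40 N, if the wrist force passes 120 N, or if a joint passes its speed limit or range.

ROBOT

A 6-joint arm with a two-finger parallel gripper is mounted at the origin on the work surface. World frame = base frame: x ahead of the robot, y to its left, z up, the work surface at z = 0. Lengths are in mm, angles in rad, forces in N, time in s.
With the tool pointing down it reaches from about 275 to 750 mm from the base axis. Payload 10.2 kg.
Tool frame: the origin (TCP) lies at the very end of the fingers, on their centre line; the grasp point (between the pads) lies 19 mm behind it; y points along the fingers, x is the direction in which the jaws open and shut, and the axes are right-handed (so a half turn about y gives the same grasp; the last joint's range is limited). The gripper opens to 85 mm and grips with 20 to 120 N. Pads are 22 mm wide; open, the fingers measure 114 mm over their backs; the gripper's body (76 mm by 85 mm) begins 54 mm behind the grasp point. The pads swing forward as they close: fully open they stand 13 mm farther back than shut.
Start: joints at [0.903, 0.313, 1.498, -0, 1.331, -0.223], TCP at [225.909, 473.916, 231.294] pointing down, gripper open.
Joint ranges: [-2.94, 2.94], [-0.97, 2.17], [0.19, 2.56], [-1.23, 4.37], [0.02, 3.11], [-2.88, 2.88]. Speed limits (rad/s): [2.39, 2.39, 3.01, 3.14, 3.14, 3.14].

INTERFACE

Orientations are given as a unit quaternion [w, x, y, z].
In Python, from rig import telemetry, imaging, ctrl gives the robot as it stands.
- The arm moves only by the shell command python3 -m handwheel 'ROWS' [FORCE]. ROWS is JSON, a list of rows, each an object with "delta_pos": the shift along the tool's x, y, z in cm, a list of three; "twist": the turn, a rotation vector about the tool's x, y, z in rad, a list of three; "jaw": the opening, from 0 (shut) to 1 (fully open). A call has exactly 10 rows; each row is the pose to reach, as a shift and turn from the pose commanded when the call began, along the tool's axes at that moment; what a row does not reach only later rows make up. A row lasts 1/12 s, in which the tool goes at most 41.7 mm and 7.16 degrees, less where a joint would pass 70% of its speed; a pose out of reach is approached as far as the arm can. A call with a gripper value outside its range is refused whole. The fingers move at their own pace and stop on an object; FORCE is the grip in N (left out, the last holds). Time passes only in rows, so rows that repeat a pose let the fingers close, or fill a call up. It gives the time, the measured TCP pose, the force and the opening at its end, in the units of the state.
- telemetry.sense(): the state, without advancing time (a new reading comes with each control period).
- imaging.capture(name): name is "side" or "top"; returns a dict with "frame" (384x512x3 uint8, red, green, blue), "z_map" (384x512 float32, mm along the optical axis (not along the pixel's ray), 0 where there is no reading), "fx", "fy", "cx", "cy" (pixels), "D" ([k1, k2, p1, p2, k3] as OpenCV has them; the pictures are not rectified), "rvec" (rotation vector, rad) and "tvec" (3), from world to camera coordinates, as OpenCV has them. Camera axes: x right, y down, z forward; pixel columns grow to the right and rows downward; lengths in mm; the calibration is good to about 2 mm. A picture is of the moment at which its call begins.
- ctrl.finish_job(): hands the job in, once; it reports no verdict.
The state is a dict: "time_s": time; "joints": joint angles; "dq": joint speeds; "tau": joint torques, N m; "eef_pos": TCP position; "ee_rot": TCP orientation; "force": force on the tool from outside, world axes, zero at the start; "wrist_torque": the same for the moment, N m; "grip_width": opening from 0.0 (shut) to 1.0 (fully open).
Only numpy, scipy, OpenCV 4.12 (cv2) and the standard library are available. Lean on these libraries where they do the work, as an engineer would, in place of code of your own. Each camera call takes 0.05 s, during which the arm holds its last target.

## Working session

There is one attempt and no reset: what is moved stays moved. The work goes in short steps, Python scripts to look and compute and a shell command to move; the robot and the scene stay as the last step left them, time stands still between calls to the robot, and variables do not carry over. Pictures are saved under pics/ and viewed, and the job is handed in when it is done.

```bash
ls; mkdir -p pics; cat > h.py <<'E'
import numpy as np, cv2
from rig import telemetry, imaging, ctrl
from scipy.spatial.transform import Rotation as R
def cap(n,save=None):
    c=imaging.capture(n)
    if save: cv2.imwrite('pics/'+save+'.png',c['frame'][:,:,::-1])
    np.savez('last_'+n+'.npz',**{k:np.array(v) for k,v in c.items()})
    return c
def cloud(c):
    K=np.array([[float(c['fx']),0,float(c['cx'])],[0,float(c['fy']),float(c['cy'])],[0,0,1]])
    h,w=c['z_map'].shape
    uv=np.stack(np.meshgrid(np.arange(w),np.arange(h)),-1).reshape(-1,1,2).astype(np.float64)
    n=cv2.undistortPoints(uv,K,np.array(c['D'],float)).reshape(h,w,2)
    z=c['z_map'][...,None]
    P=np.concatenate([n*z,z],-1).reshape(-1,3)-np.array(c['tvec']).reshape(1,3)
    M=cv2.Rodrigues(np.array(c['rvec'],float))[0]
    return (P@M).reshape(h,w,3)
E
python3 - <<'E'
from h import *
print(telemetry.sense())
for n in('top','side'):
    c=cap(n,n+'0'); print(n,c['rvec'],c['tvec'],c['fx'])
E
```

```text
pics
{'time_s': 0.0, 'joints': array([ 9.02595535e-01,  3.13429004e-01,  1.49842627e+00,  1.12871016e-05,
        1.33101235e+00, -2.23415934e-01]), 'dq': array([-0.00082434,  0.00123762,  0.00095413,  0.00022863, -0.00112497,
       -0.00047803]), 'tau': array([-7.43694072e-04, -4.12254882e+01, -2.59750503e+01, -6.06209892e-05,
        4.05353247e-03,  1.27328258e-05]), 'eef_pos': array([225.74175902, 473.70559205, 230.74989422]), 'ee_rot': array([-0.59782205,  0.59811504,  0.3769772 , -0.37782984]), 'force': array([-0.25413055,  0.68236236, -0.15752394]), 'wrist_torque': array([-0.0043927 ,  0.0057249 ,  0.03093879]), 'grip_width': 1.0031416563916948}
top [ 2.13215682 -2.10443006  0.18691072] [ -73.57974264  542.8419258  1487.76465354] 462.81190375409074
side [ 2.17017195 -0.49065504  0.25384554] [-510.71265386  167.00980651 1153.52168019] 416.07131840106183
```

View pics/top0.png

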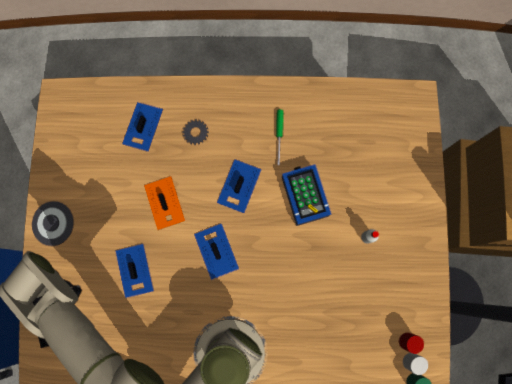

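View pics/side0.png

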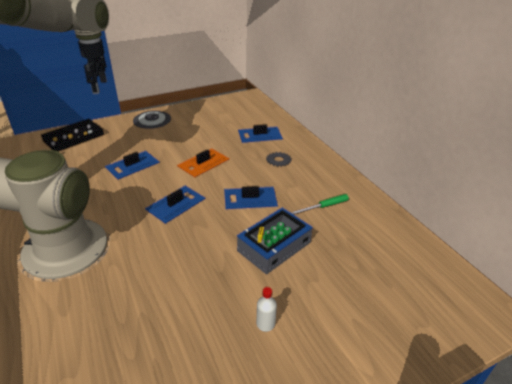

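```bash
python3 - <<'E'
from h import *
c=np.load('last_top.npz'); P=cloud(c); f=c['frame']; 
hsv=cv2.cvtColor(f,cv2.COLOR_RGB2HSV)
def mk(lo,hi): return cv2.inRange(hsv,np.array(lo),np.array(hi))
b=mk((105,120,60),(125,255,255)); o=mk((3,200,120),(14,255,255))
for nm,m in(('blue',b),('orange',o)):
    n,l,s,ce=cv2.connectedComponentsWithStats(m)
    for i in range(1,n):
        if s[i,4]<150: continue
        q=P[l==i]; z=np.median(q[:,2]); q=q[abs(q[:,2]-z)<8]
        r=cv2.minAreaRect(q[:,:2].astype(np.float32))
        print(nm,ce[i].round(),s[i,4],'z',z.round(1),'ctr',np.round(r[0],1),np.round(r[1],1),round(r[2],1))
def crop(x0,y0,x1,y1,k): return cv2.resize(f[y0:y1,x0:x1],None,fx=k,fy=k,interpolation=cv2.INTER_CUBIC)
cv2.imwrite('pics/crop0.png',crop(185,150,345,285,5)[:600,:,::-1])
s=np.load('last_side.npz'); g=s['frame'][170:280,215:325]
cv2.imwrite('pics/crop0s.png',cv2.resize(g,None,fx=5,fy=5,interpolation=cv2.INTER_CUBIC)[:,:,::-1])
E
```

```text
blue [143. 126.] 969 z 3.9 ctr [772.8 327.5] [102.7 161.9] 74.0
blue [239. 185.] 1121 z 4.2 ctr [560.3 -22.8] [ 97.4 162.4] 69.6
blue [302. 185.] 449 z 59.3 ctr [ 542.4 -242.5] [139.5 114.5] 17.5
blue [313. 216.] 206 z 59.1 ctr [ 454.1 -269.9] [ 28.9 113.7] 17.6
blue [216. 252.] 1208 z 4.4 ctr [335.8  50.3] [160.9  96.5] 22.1
blue [134. 269.] 1151 z 4.6 ctr [263.9 327.9] [161.8  99.9] 14.8
blue [  8. 262.] 505 z -76.4 ctr [265.2 846.7] [  9.9 113. ] 89.1
orange [164. 202.] 1235 z 4.2 ctr [498.5 234.3] [167.6 102.6] 19.9
```

View pics/crop0.png

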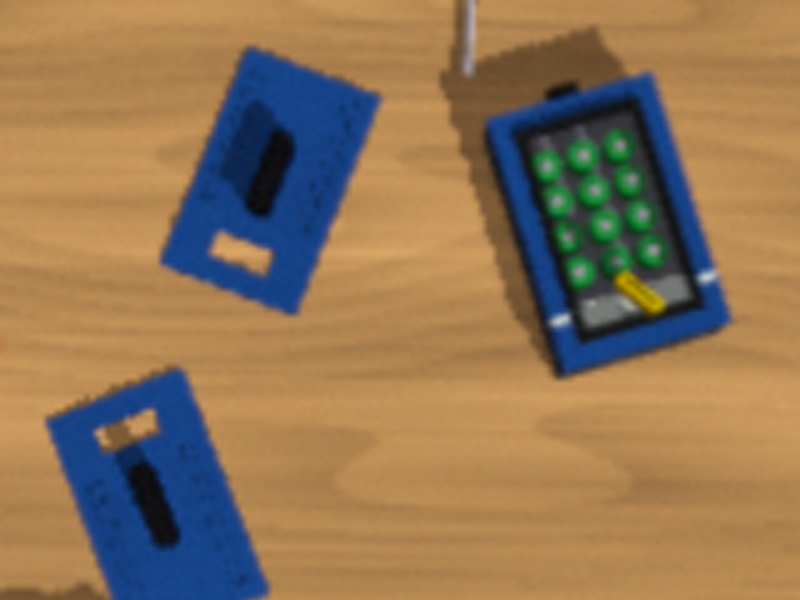

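View pics/crop0s.png

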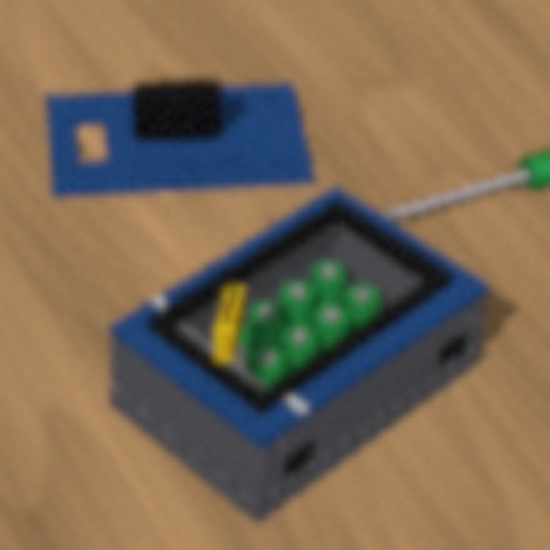

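```bash
cat > meas.py <<'E'
from h import *
def run(verbose=True):
  out={}
  for n in('top','side'):
    c=np.load(f'last_{n}.npz'); P=cloud(c); f=c['frame']; hsv=cv2.cvtColor(f,cv2.COLOR_RGB2HSV)
    b=cv2.inRange(hsv,np.array((105,120,40)),np.array((125,255,255)))>0
    rng=(P[...,0]>380)&(P[...,0]<680)&(P[...,1]<-120)&(P[...,1]>-360)
    m=b&rng&(abs(P[...,2]-60)<6)
    r=cv2.minAreaRect(P[m][:,:2].astype(np.float32)); print(n,'housing',r, np.median(P[m][:,2]))
    y=(cv2.inRange(hsv,np.array((22,130,70)),np.array((34,255,255)))>0)&rng
    q=P[y]; print(' yellow n',len(q),'z pct',np.percentile(q[:,2],[5,50,95]).round(1))
    q=q[q[:,2]>85]
    mu=q[:,:2].mean(0); w,v=np.linalg.eigh(np.cov((q[:,:2]-mu).T)); r=cv2.minAreaRect(q[:,:2].astype(np.float32))
    print(' top head',len(q),mu.round(1),'ang',np.degrees(np.arctan2(v[1,1],v[0,1])).round(1),'rect',r)
    w=(hsv[...,1]<50)&(hsv[...,2]>160)&rng&(abs(P[...,2]-60)<8)
    nn,l,s,ce=cv2.connectedComponentsWithStats(w.astype(np.uint8))
    for i in range(1,nn):
        if s[i,4]>=4: print(' white',s[i,4],P[l==i].mean(0).round(1))
    m=b&(P[...,0]>440)&(P[...,0]<680)&(P[...,1]<70)&(P[...,1]>-125)&(abs(P[...,2]-4)<8)
    if m.sum()>50: print(' cover',cv2.minAreaRect(P[m][:,:2].astype(np.float32)), np.median(P[m][:,2]))
    k=(hsv[...,2]<60)&(P[...,0]>440)&(P[...,0]<680)&(P[...,1]<70)&(P[...,1]>-125)&(abs(P[...,2]-45)<6)
    if k.sum()>8: print(' griptop',k.sum(),cv2.minAreaRect(P[k][:,:2].astype(np.float32)),P[k].mean(0).round(1))
run()
E
python3 meas.py
python3 - <<'E'
from h import *
s=telemetry.sense(); q=s['ee_rot']; print(R.from_quat(np.r_[q[1:],q[0]]).as_matrix().round(3))
E
```

```text
top housing ((524.613525390625, -247.81619262695312), (176.57632446289062, 113.75041198730469), 17.250186920166016) 59.52711806961936
 yellow n 47 z pct [43.9 91.4 98.2]
 top head 35 [ 471.4 -265.8] ang 49.3 rect ((471.69769287109375, -265.9419250488281), (31.86060905456543, 9.493583679199219), 50.06034851074219)
 white 4 [ 487.9 -314.2   58.8]
 white 4 [ 457.7 -217.2   60.7]
 cover ((560.2913818359375, -22.7596435546875), (97.41581726074219, 162.35720825195312), 69.6174087524414) 4.07646265426051
 griptop 67 ((558.0916748046875, -22.44390296936035), (15.375896453857422, 52.122501373291016), 68.09415435791016) [557.4 -22.7  44.3]
side housing ((526.41357421875, -247.84396362304688), (173.38352966308594, 115.79277038574219), 17.845977783203125) 62.86723820322451
 yellow n 84 z pct [40.9 89.7 98.2]
 top head 51 [ 473.1 -266.1] ang 50.5 rect ((474.77783203125, -262.9710998535156), (33.15256881713867, 9.489319801330566), 50.78196716308594)
 cover ((562.0520629882812, -22.861099243164062), (97.86416625976562, 159.81483459472656), 68.09101104736328) 8.642686500516046
 griptop 59 ((559.9755249023438, -25.650636672973633), (11.737914085388184, 50.967769622802734), 68.85223388671875) [559.2 -25.1  45.4]
[[ 0.43  -0.001 -0.903]
 [ 0.903 -0.001  0.43 ]
 [-0.001 -1.     0.   ]]
```

Candidates for the blue cover: blue ones at (239,186), (216,250), (143,126) and (134,269), plus the orange one at (164,202). (239,186) has y = -23 mm, the farthest right. The crop shows it has the long slot and grip. The case is at yaw 17.5°, with the fastener at about (472.5,-265) and 0.57 rad, centred at about (313,208) in the top view.

```bash
cat > go.py <<'E'
import sys
from h import *
s=telemetry.sense(); q=s['ee_rot']; M=R.from_quat(np.r_[q[1:],q[0]])
a=[float(v) for v in sys.argv[1:]]
p=s['eef_pos']; m=M.as_matrix()
print('t',round(s['time_s'],2),'pos',p.round(1),'jawdeg',np.degrees(np.arctan2(m[1,0],m[0,0])).round(2),'tilt',(m[:,1]+[0,0,1]).round(4),'F',s['force'].round(1),'T',s['wrist_torque'].round(2),'w',round(s['grip_width'],3),'q6',s['joints'][5].round(2))
if a:
    t=np.array(a[:3]); j=np.radians(a[3]); x=np.array([np.cos(j),np.sin(j),0]); y=np.array([0,0,-1.]); T=np.stack([x,y,np.cross(x,y)],1)
    print('delta_cm',(M.inv().apply(t-p)/10).round(3),'twist',(M.inv()*R.from_matrix(T)).as_rotvec().round(4))
E
python3 go.py 472.5 -265 200 -40
python3 - <<'E'
from h import *
for n in('top','side'):
    c=np.load(f'last_{n}.npz');P=cloud(c)
    hsv=cv2.cvtColor(c['frame'],cv2.COLOR_RGB2HSV)
    g=(cv2.inRange(hsv,np.array((60,100,40)),np.array((90,255,255)))>0)&(abs(P[...,0]-540)<80)&(abs(P[...,1]+250)<60)
    print(np.percentile(P[g][:,2],[5,50,95]))
    k=(hsv[...,2]<45)&(abs(P[...,0]-525)<90)&(abs(P[...,1]+248)<70)&(P[...,2]>63)
    Q=(P[k][:,:2]-[525.3,-247.8])@np.array([[.954,-.3],[.3,.954]])
    print(Q.min(0),Q.max(0),np.sort(abs(Q[abs(Q[:,0]+40)<20][:,1])).round(0))
E
```

```text
t 0.1 pos [225.8 473.7 230.8] jawdeg 64.51 tilt [-0.0007 -0.0009  0.    ] F [-0.2  0.4  0.1] T [-0.04 -0.01  0.02] w 1.001 q6 -0.22
delta_cm [-56.064   3.13  -54.059] twist [ 9.0000e-04  1.8241e+00 -1.0000e-03]
[11.18566094 33.89606601 65.47351514]
[-73.4190558  -41.13542344] [71.42490221 41.98017533] [38. 38. 39. 39. 39. 39. 39. 40. 40. 40. 40. 40. 40. 41. 41. 41. 41. 42.
 42.]
[23.08819651 37.75415029 71.05632485]
[-70.8310587  -43.40882611] [73.1368851  41.99244857] [36. 36. 37. 37. 38. 38. 38. 38. 38. 38. 38. 38. 39. 39. 39. 39. 39. 39.
 39. 39. 39. 39. 39. 39. 39. 39. 39. 39. 39. 39. 39. 40. 40. 40. 40. 40.
 40. 40. 40. 40. 40. 40. 40. 41. 41. 41. 41. 41. 41. 41. 41. 41. 41. 42.
 42. 42. 42. 42. 42. 42. 43. 43.]
```

```bash
python3 -m handwheel '[{"delta_pos":[-56.06,3.1,-54.06],"twist":[0,1.8241,0],"jaw":0.45},{"delta_pos":[-56.06,3.1,-54.06],"twist":[0,1.8241,0],"jaw":0.45},{"delta_pos":[-56.06,3.1,-54.06],"twist":[0,1.8241,0],"jaw":0.45},{"delta_pos":[-56.06,3.1,-54.06],"twist":[0,1.8241,0],"jaw":0.45},{"delta_pos":[-56.06,3.1,-54.06],"twist":[0,1.8241,0],"jaw":0.45},{"delta_pos":[-56.06,3.1,-54.06],"twist":[0,1.8241,0],"jaw":0.45},{"delta_pos":[-56.06,3.1,-54.06],"twist":[0,1.8241,0],"jaw":0.45},{"delta_pos":[-56.06,3.1,-54.06],"twist":[0,1.8241,0],"jaw":0.45},{"delta_pos":[-56.06,3.1,-54.06],"twist":[0,1.8241,0],"jaw":0.45},{"delta_pos":[-56.06,3.1,-54.06],"twist":[0,1.8241,0],"jaw":0.45}]' 40; python3 go.py 472.5 -265 180 -40
```

```text
time_s: 0.93
eef_pos: [357.8, 77.1, 214.7]
ee_rot: [0.706, -0.706, 0.046, -0.046]
force: [0.9, 0.8, -0.5]
grip_width: 0.446
t 0.93 pos [357.8  77.1 214.7] jawdeg -7.46 tilt [0.0003 0.     0.    ] F [ 0.9  0.8 -0.5] T [ 0.04 -0.04  0.01] w 0.446 q6 0.02
delta_cm [ 15.812   3.472 -32.429] twist [-2.00e-04  5.68e-01  3.00e-04]
```

```bash
python3 -m handwheel '[{"delta_pos":[15.8,3.47,-32.4],"twist":[0,0.568,0],"jaw":0.45},{"delta_pos":[15.8,3.47,-32.4],"twist":[0,0.568,0],"jaw":0.45},{"delta_pos":[15.8,3.47,-32.4],"twist":[0,0.568,0],"jaw":0.45},{"delta_pos":[15.8,3.47,-32.4],"twist":[0,0.568,0],"jaw":0.45},{"delta_pos":[15.8,3.47,-32.4],"twist":[0,0.568,0],"jaw":0.45},{"delta_pos":[15.8,3.47,-32.4],"twist":[0,0.568,0],"jaw":0.45},{"delta_pos":[15.8,3.47,-32.4],"twist":[0,0.568,0],"jaw":0.45},{"delta_pos":[15.8,3.47,-32.4],"twist":[0,0.568,0],"jaw":0.45},{"delta_pos":[15.8,3.47,-32.4],"twist":[0,0.568,0],"jaw":0.45},{"delta_pos":[15.8,3.47,-32.4],"twist":[0,0.568,0],"jaw":0.45}]'; python3 go.py 472.5 -265 74 -40
python3 - <<'E'
from h import *
c=cap('side','side1'); f=c['frame'][110:290,180:360]; cv2.imwrite('pics/side1c.png',cv2.resize(f,None,fx=3.3,fy=3.3,interpolation=cv2.INTER_CUBIC)[:,:,::-1])
E
```

```text
time_s: 1.77
eef_pos: [474.8, -266.4, 178.4]
ee_rot: [-0.665, 0.665, -0.241, 0.241]
force: [0.4, 0.0, 0.0]
grip_width: 0.453
t 1.77 pos [ 474.8 -266.4  178.4] jawdeg -39.87 tilt [-0.001  0.     0.   ] F [0.4 0.  0. ] T [-0.   -0.   -0.03] w 0.453 q6 -0.03
delta_cm [-0.259 10.443 -0.039] twist [ 0.0006  0.0023 -0.0008]
```

View pics/side1c.png

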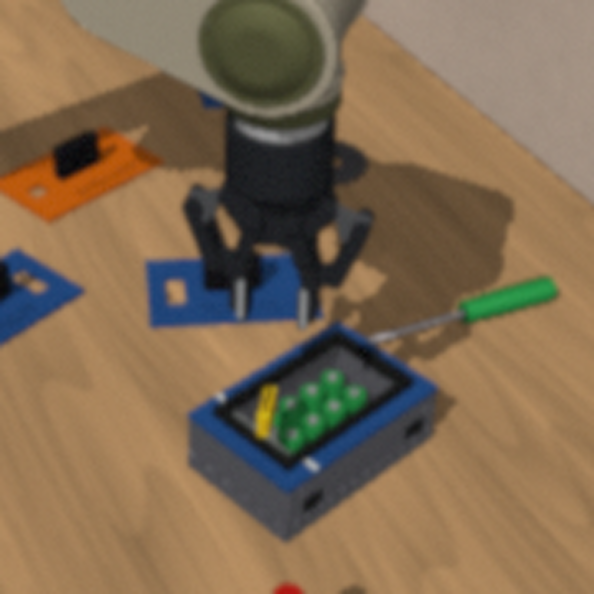

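The gripper is above the case; the fastener sits at about (266,411) in the crop. Next I descend and straddle the head.

```bash
python3 -m handwheel '[{"delta_pos":[-0.05,3,0],"twist":[0,0,0],"jaw":0.45},{"delta_pos":[-0.05,6,0],"twist":[0,0,0],"jaw":0.45},{"delta_pos":[-0.05,8,0],"twist":[0,0,0],"jaw":0.45},{"delta_pos":[-0.05,9,0],"twist":[0,0,0],"jaw":0.45},{"delta_pos":[-0.05,9.5,0],"twist":[0,0,0],"jaw":0.45},{"delta_pos":[-0.05,10,0],"twist":[0,0,0],"jaw":0.45},{"delta_pos":[-0.05,10.4,0],"twist":[0,0,0],"jaw":0.45},{"delta_pos":[-0.05,10.5,0],"twist":[0,0,0],"jaw":0.45},{"delta_pos":[-0.05,10.5,0],"twist":[0,0,0],"jaw":0.45},{"delta_pos":[-0.05,10.5,0],"twist":[0,0,0],"jaw":0.45}]'; python3 go.py 472.5 -265 74 -40
python3 - <<'E'
from h import *
c=cap('side','side2'); f=c['frame'][150:290,200:340]; cv2.imwrite('pics/side2c.png',cv2.resize(f,None,fx=4,fy=4,interpolation=cv2.INTER_CUBIC)[:,:,::-1])
E
```

```text
time_s: 2.65
eef_pos: [474.4, -261.9, 75.6]
ee_rot: [-0.665, 0.665, -0.239, 0.24]
force: [0.8, -0.2, -0.3]
grip_width: 0.447
t 2.65 pos [ 474.4 -261.9   75.6] jawdeg -39.65 tilt [ 0.0008 -0.0008  0.    ] F [ 0.8 -0.2 -0.3] T [-0.   -0.03  0.03] w 0.447 q6 -0.03
delta_cm [ 0.05   0.164 -0.362] twist [0.0001 0.0062 0.0011]
```

View pics/side2c.png

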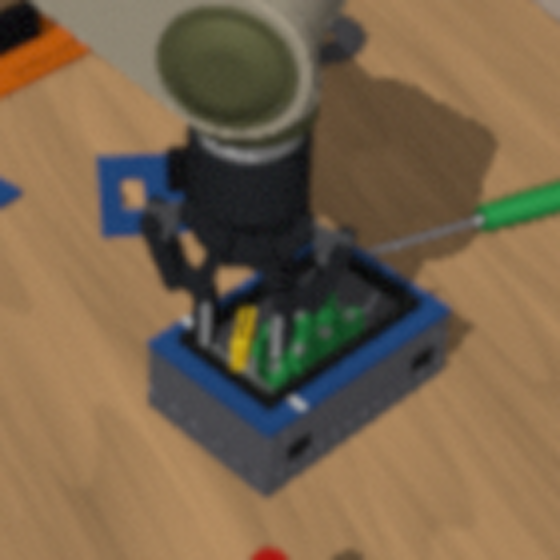

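```bash
python3 -m handwheel '[{"delta_pos":[0.05,0.1,-0.35],"twist":[0,0,0],"jaw":0.45},{"delta_pos":[0.05,0.1,-0.35],"twist":[0,0,0],"jaw":0.35},{"delta_pos":[0.05,0.1,-0.35],"twist":[0,0,0],"jaw":0.25},{"delta_pos":[0.05,0.1,-0.35],"twist":[0,0,0],"jaw":0.15},{"delta_pos":[0.05,0.1,-0.35],"twist":[0,0,0],"jaw":0.05},{"delta_pos":[0.05,0.1,-0.35],"twist":[0,0,0],"jaw":0},{"delta_pos":[0.05,0.1,-0.35],"twist":[0,0,0],"jaw":0},{"delta_pos":[0.05,0.1,-0.35],"twist":[0,0,0],"jaw":0},{"delta_pos":[0.05,0.1,-0.35],"twist":[0,0,0],"jaw":0},{"delta_pos":[0.05,0.1,-0.35],"twist":[0,0,0],"jaw":0}]' 30; python3 go.py 472.5 -265 74 17.5
python3 - <<'E'
from h import *
c=cap('side','side3'); f=c['frame'][150:290,200:340]; cv2.imwrite('pics/side3c.png',cv2.resize(f,None,fx=4,fy=4,interpolation=cv2.INTER_CUBIC)[:,:,::-1])
E
```

```text
time_s: 3.53
eef_pos: [472.1, -264.5, 74.1]
ee_rot: [0.665, -0.665, 0.24, -0.24]
force: [-4.6, 1.6, 4.7]
grip_width: 0.109
t 3.53 pos [ 472.1 -264.5   74.1] jawdeg -39.64 tilt [-0.0006  0.0004  0.    ] F [-4.6  1.6  4.7] T [ 0.49  0.66 -0.06] w 0.109 q6 -0.04
delta_cm [ 0.062  0.014 -0.013] twist [-3.000e-04 -9.973e-01 -7.000e-04]
```

View pics/side3c.png

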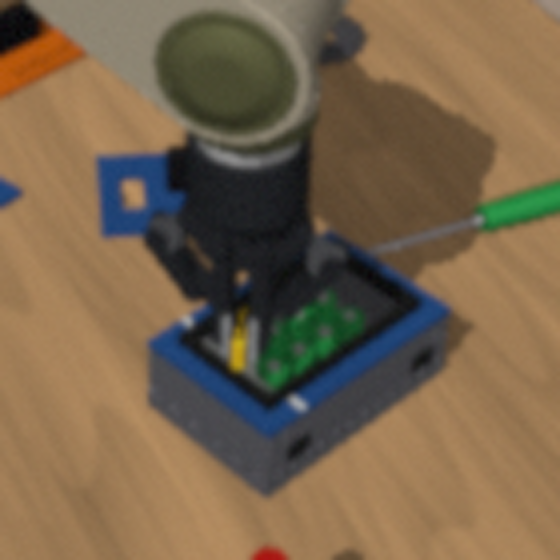

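Width is 0.109, about 9 mm, so the head is held between the pads at crop (240,345). Now I turn it counter-clockwise.

```bash
python3 -m handwheel '[{"delta_pos":[0,0,0],"twist":[0,-0.11,0],"jaw":0},{"delta_pos":[0,0,0],"twist":[0,-0.23,0],"jaw":0},{"delta_pos":[0,0,0],"twist":[0,-0.35,0],"jaw":0},{"delta_pos":[0,0,0],"twist":[0,-0.47,0],"jaw":0},{"delta_pos":[0,0,0],"twist":[0,-0.59,0],"jaw":0},{"delta_pos":[0,0,0],"twist":[0,-0.71,0],"jaw":0},{"delta_pos":[0,0,0],"twist":[0,-0.83,0],"jaw":0},{"delta_pos":[0,0,0],"twist":[0,-0.94,0],"jaw":0},{"delta_pos":[0,0,0],"twist":[0,-0.997,0],"jaw":0},{"delta_pos":[0,0,0],"twist":[0,-0.997,0],"jaw":0}]'; python3 go.py 472.5 -265 74 17.5
python3 - <<'E'
from h import *
c=cap('side','side4'); f=c['frame'][150:290,200:340]; cv2.imwrite('pics/side4c.png',cv2.resize(f,None,fx=4,fy=4,interpolation=cv2.INTER_CUBIC)[:,:,::-1])
E
```

```text
time_s: 4.42
eef_pos: [475.0, -265.1, 74.2]
ee_rot: [-0.698, 0.7, 0.111, -0.106]
force: [13.9, 0.4, -6.6]
grip_width: 0.108
t 4.42 pos [ 475.  -265.1   74.2] jawdeg 17.62 tilt [ 0.0069 -0.0021  0.    ] F [13.9  0.4 -6.6] T [ 0.21 -2.33 -0.08] w 0.108 q6 -1.04
delta_cm [-0.232  0.02   0.084] twist [0.0041 0.0021 0.0059]
```

View pics/side4c.png

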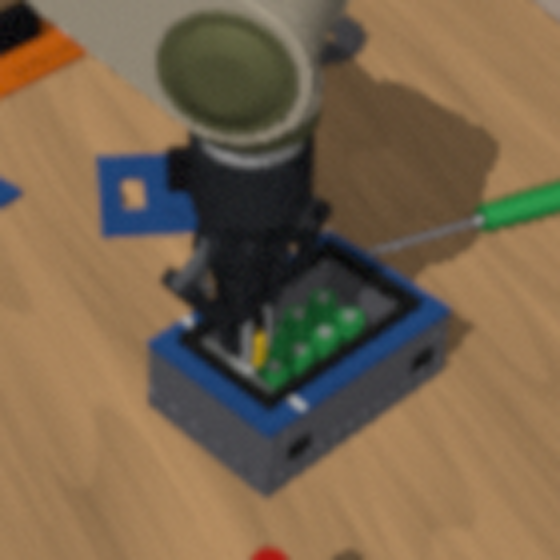

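```bash
python3 -m handwheel '[{"delta_pos":[0,0,0],"twist":[0,0,0],"jaw":0.1},{"delta_pos":[0,0,0],"twist":[0,0,0],"jaw":0.2},{"delta_pos":[0,0,0],"twist":[0,0,0],"jaw":0.35},{"delta_pos":[0,0,0],"twist":[0,0,0],"jaw":0.45},{"delta_pos":[0,0,0],"twist":[0,0,0],"jaw":0.45},{"delta_pos":[0,-2,0],"twist":[0,0,0],"jaw":0.45},{"delta_pos":[0,-5,0],"twist":[0,0,0],"jaw":0.45},{"delta_pos":[0,-8,0],"twist":[0,0,0],"jaw":0.5},{"delta_pos":[0,-11,0],"twist":[0,0,0],"jaw":0.5},{"delta_pos":[0,-12,0],"twist":[0,0,0],"jaw":0.5}]'; python3 go.py 559.5 -23.5 120 69.6
```

```text
time_s: 5.3
eef_pos: [473.3, -265.6, 198.4]
ee_rot: [-0.697, 0.701, 0.109, -0.106]
force: [-0.0, 0.0, 0.2]
grip_width: 0.505
t 5.3 pos [ 473.3 -265.6  198.4] jawdeg 17.47 tilt [ 0.0048 -0.0044  0.    ] F [-0.   0.   0.2] T [-0.05  0.04  0.  ] w 0.505 q6 -1.03
delta_cm [15.47   7.773 20.552] twist [ 6.700e-03 -9.098e-01  5.000e-04]
```

```bash
python3 -m handwheel '[{"delta_pos":[15.47,7.7,20.55],"twist":[0.0067,-0.91,0],"jaw":0.55},{"delta_pos":[15.47,7.7,20.55],"twist":[0.0067,-0.91,0],"jaw":0.55},{"delta_pos":[15.47,7.7,20.55],"twist":[0.0067,-0.91,0],"jaw":0.55},{"delta_pos":[15.47,7.7,20.55],"twist":[0.0067,-0.91,0],"jaw":0.55},{"delta_pos":[15.47,7.7,20.55],"twist":[0.0067,-0.91,0],"jaw":0.55},{"delta_pos":[15.47,7.7,20.55],"twist":[0.0067,-0.91,0],"jaw":0.55},{"delta_pos":[15.47,7.7,20.55],"twist":[0.0067,-0.91,0],"jaw":0.55},{"delta_pos":[15.47,7.7,20.55],"twist":[0.0067,-0.91,0],"jaw":0.55},{"delta_pos":[15.47,7.7,20.55],"twist":[0.0067,-0.91,0],"jaw":0.55},{"delta_pos":[15.47,7.7,20.55],"twist":[0.0067,-0.91,0],"jaw":0.55}]'; python3 go.py 559.5 -23.5 25 69.6
python3 - <<'E'
from h import *
c=cap('side','side5'); f=c['frame'][150:290,200:340]; cv2.imwrite('pics/side5c.png',cv2.resize(f,None,fx=4,fy=4,interpolation=cv2.INTER_CUBIC)[:,:,::-1])
c=cap('top','top5'); f=c['frame'][130:250,220:340]; cv2.imwrite('pics/top5c.png',cv2.resize(f,None,fx=5,fy=5,interpolation=cv2.INTER_CUBIC)[:,:,::-1])
E
python3 meas.py
```

```text
time_s: 6.13
eef_pos: [558.0, -22.4, 116.7]
ee_rot: [0.583, -0.579, -0.403, 0.404]
force: [0.0, -0.5, 0.5]
grip_width: 0.547
t 6.13 pos [558.  -22.4 116.7] jawdeg 69.53 tilt [-0.0049  0.0046  0.    ] F [ 0.  -0.5  0.5] T [-0.09 -0.02  0.04] w 0.547 q6 -1.47
delta_cm [-0.074  9.172 -0.235] twist [-0.0062 -0.0013  0.0026]
top housing ((524.7034912109375, -247.39215087890625), (177.09898376464844, 113.74036407470703), 17.404897689819336) 59.52130059001904
 yellow n 44 z pct [11.6 89.7 95.8]
 top head 31 [ 471.8 -264. ] ang 109.5 rect ((471.926025390625, -264.812744140625), (9.09000301361084, 31.348119735717773), 20.015201568603516)
 white 4 [ 487.5 -313.7   62. ]
 white 4 [ 457.4 -217.1   62.5]
side housing ((527.3961181640625, -248.18450927734375), (175.5623779296875, 114.64813232421875), 16.96805191040039) 62.88893457065533
 yellow n 118 z pct [50.5 88.1 98.2]
 top head 72 [ 474.2 -264.4] ang 108.5 rect ((474.6718444824219, -262.4331359863281), (11.945263862609863, 35.5086555480957), 15.962237358093262)
 cover ((561.0625610351562, -23.372161865234375), (97.60396575927734, 157.8922882080078), 69.57759094238281) 8.51438801523696
 griptop 60 ((559.7886352539062, -25.92464256286621), (9.38503646850586, 50.339561462402344), 66.74563598632812) [559.6 -25.5  45.4]
```

View pics/side5c.png

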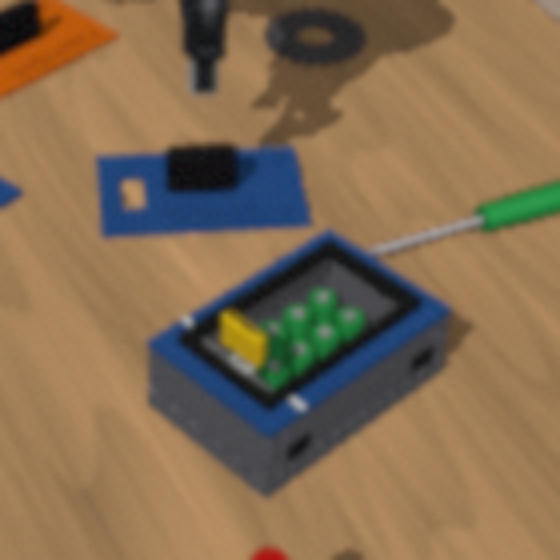

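View pics/top5c.png

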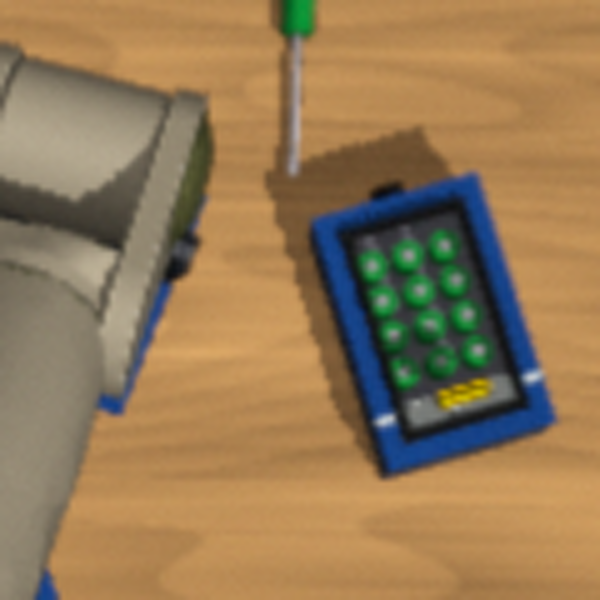

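The fastener lines up with the marks: in the top crop the head is at (465,392), between the marks at (385,420) and (533,377), within about 1–2°. Next I descend onto the grip.

```bash
python3 -m handwheel '[{"delta_pos":[-0.07,3,-0.2],"twist":[-0.006,0,0.0026],"jaw":0.55},{"delta_pos":[-0.07,5,-0.2],"twist":[-0.006,0,0.0026],"jaw":0.55},{"delta_pos":[-0.07,7,-0.2],"twist":[-0.006,0,0.0026],"jaw":0.55},{"delta_pos":[-0.07,8.5,-0.2],"twist":[-0.006,0,0.0026],"jaw":0.55},{"delta_pos":[-0.07,9.3,-0.2],"twist":[-0.006,0,0.0026],"jaw":0.55},{"delta_pos":[-0.07,9.9,-0.2],"twist":[-0.006,0,0.0026],"jaw":0.55},{"delta_pos":[-0.07,10.2,-0.2],"twist":[-0.006,0,0.0026],"jaw":0.55},{"delta_pos":[-0.07,10.3,-0.2],"twist":[-0.006,0,0.0026],"jaw":0.55},{"delta_pos":[-0.07,10.4,-0.2],"twist":[-0.006,0,0.0026],"jaw":0.55},{"delta_pos":[-0.07,10.4,-0.2],"twist":[-0.006,0,0.0026],"jaw":0.55}]'; python3 go.py 559.5 -23.5 11 69.6
python3 - <<'E'
from h import *
c=cap('side','side6'); f=c['frame'][130:250,200:320]; cv2.imwrite('pics/side6c.png',cv2.resize(f,None,fx=5,fy=5,interpolation=cv2.INTER_CUBIC)[:,:,::-1])
E
```

```text
time_s: 7.07
eef_pos: [559.6, -23.2, 13.5]
ee_rot: [-0.58, 0.581, 0.404, -0.403]
force: [0.4, 0.9, -1.0]
grip_width: 0.553
t 7.07 pos [559.6 -23.2  13.5] jawdeg 69.6 tilt [ 0.0012 -0.0001  0.    ] F [ 0.4  0.9 -1. ] T [ 0.01 -0.03  0.01] w 0.553 q6 -1.47
delta_cm [-0.029  0.255  0.005] twist [0.0012 0.0001 0.0003]
```

View pics/side6c.png

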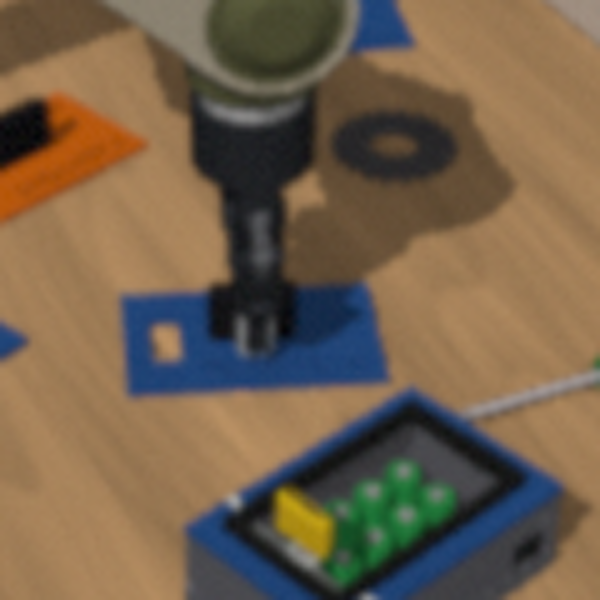

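The finger straddles the grip near its centre at crop (255,320). I close at 80 N.

```bash
python3 -m handwheel '[{"delta_pos":[0,0.15,0],"twist":[0,0,0],"jaw":0.45},{"delta_pos":[0,0.15,0],"twist":[0,0,0],"jaw":0.35},{"delta_pos":[0,0.15,0],"twist":[0,0,0],"jaw":0.25},{"delta_pos":[0,0.15,0],"twist":[0,0,0],"jaw":0.15},{"delta_pos":[0,0.15,0],"twist":[0,0,0],"jaw":0},{"delta_pos":[0,0.15,0],"twist":[0,0,0],"jaw":0},{"delta_pos":[0,0.15,0],"twist":[0,0,0],"jaw":0},{"delta_pos":[0,0.15,0],"twist":[0,0,0],"jaw":0},{"delta_pos":[0,0.15,0],"twist":[0,0,0],"jaw":0},{"delta_pos":[0,0.15,0],"twist":[0,0,0],"jaw":0}]' 80; python3 go.py 559.5 -23.5 160 69.6
```

```text
time_s: 7.95
eef_pos: [559.7, -22.9, 12.0]
ee_rot: [-0.58, 0.581, 0.404, -0.403]
force: [0.4, 3.5, 6.3]
grip_width: 0.18
t 7.95 pos [559.7 -22.9  12. ] jawdeg 69.62 tilt [0.0012 0.0003 0.    ] F [0.4 3.5 6.3] T [ 0.45 -0.06  0.02] w 0.18 q6 -1.47
delta_cm [ -0.05  -14.802  -0.018] twist [0.001  0.0003 0.0007]
```

```bash
python3 -m handwheel '[{"delta_pos":[0,-0.5,0],"twist":[0,0,0],"jaw":0},{"delta_pos":[0,-2,0],"twist":[0,0,0],"jaw":0},{"delta_pos":[0,-4,0],"twist":[0,0,0],"jaw":0},{"delta_pos":[0,-6,0],"twist":[0,0,0],"jaw":0},{"delta_pos":[0,-8,0],"twist":[0,0,0],"jaw":0},{"delta_pos":[0,-10,0],"twist":[0,0,0],"jaw":0},{"delta_pos":[0,-12,0],"twist":[0,0,0],"jaw":0},{"delta_pos":[0,-13.5,0],"twist":[0,0,0],"jaw":0},{"delta_pos":[0,-13.8,0],"twist":[0,0,0],"jaw":0},{"delta_pos":[0,-13.8,0],"twist":[0,0,0],"jaw":0}]'; python3 go.py 525 -248 150 107.4
python3 - <<'E'
from h import *
c=cap('side','side7'); f=c['frame'][90:250,190:350]; cv2.imwrite('pics/side7c.png',cv2.resize(f,None,fx=3.7,fy=3.7,interpolation=cv2.INTER_CUBIC)[:,:,::-1])
E
```

```text
time_s: 8.78
eef_pos: [559.3, -23.3, 149.8]
ee_rot: [-0.58, 0.581, 0.404, -0.403]
force: [-1.3, 0.7, -4.1]
grip_width: 0.179
t 8.78 pos [559.3 -23.3 149.8] jawdeg 69.61 tilt [ 0.0008 -0.0003  0.    ] F [-1.3  0.7 -4.1] T [ 0.01  0.03 -0.02] w 0.179 q6 -1.47
delta_cm [-2.2259e+01 -2.0000e-02 -4.6150e+00] twist [ 8.000e-04 -6.595e-01 -2.000e-04]
```

View pics/side7c.png

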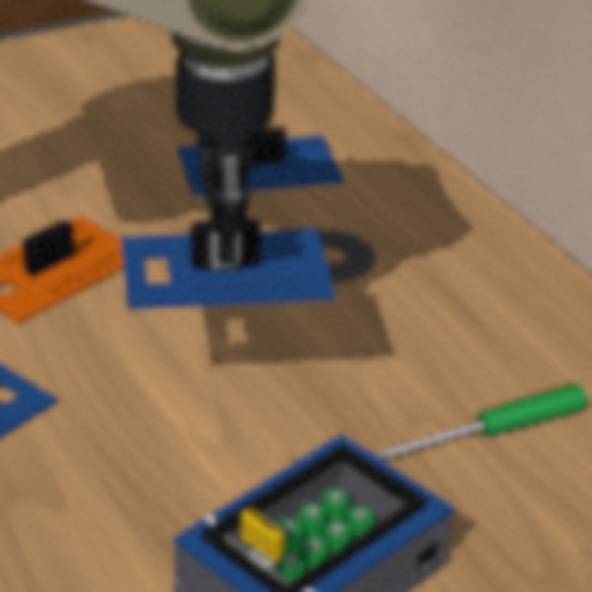

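The cover is lifted level, held at crop (225,250). I move it over the case.

```bash
python3 -m handwheel '[{"delta_pos":[-3,0,-0.6],"twist":[0,-0.09,0],"jaw":0},{"delta_pos":[-6,0,-1.2],"twist":[0,-0.18,0],"jaw":0},{"delta_pos":[-9,0,-1.85],"twist":[0,-0.27,0],"jaw":0},{"delta_pos":[-12,0,-2.5],"twist":[0,-0.36,0],"jaw":0},{"delta_pos":[-15,0,-3.1],"twist":[0,-0.45,0],"jaw":0},{"delta_pos":[-18,0,-3.7],"twist":[0,-0.54,0],"jaw":0},{"delta_pos":[-20.5,0,-4.2],"twist":[0,-0.62,0],"jaw":0},{"delta_pos":[-22,0,-4.6],"twist":[0,-0.655,0],"jaw":0},{"delta_pos":[-22.26,0,-4.6],"twist":[0,-0.66,0],"jaw":0},{"delta_pos":[-22.26,0,-4.6],"twist":[0,-0.66,0],"jaw":0}]'; python3 go.py 525 -248 130 107.4
python3 - <<'E'
from h import *
c=cap('side','side8'); f=c['frame'][130:290,190:350]; cv2.imwrite('pics/side8c.png',cv2.resize(f,None,fx=3.7,fy=3.7,interpolation=cv2.INTER_CUBIC)[:,:,::-1])
c=cap('top','top8'); f=c['frame'][130:250,240:360]; cv2.imwrite('pics/top8c.png',cv2.resize(f,None,fx=5,fy=5,interpolation=cv2.INTER_CUBIC)[:,:,::-1])
E
```

```text
time_s: 9.67
eef_pos: [524.1, -248.1, 147.9]
ee_rot: [-0.42, 0.418, 0.57, -0.569]
force: [0.0, 0.6, -3.3]
grip_width: 0.177
t 9.67 pos [ 524.1 -248.1  147.9] jawdeg 107.31 tilt [-0.0019  0.0018  0.    ] F [ 0.   0.6 -3.3] T [ 0.03 -0.02 -0.01] w 0.177 q6 -2.52
delta_cm [-0.024  1.791 -0.09 ] twist [-0.0013 -0.0016  0.0023]
```

View pics/side8c.png

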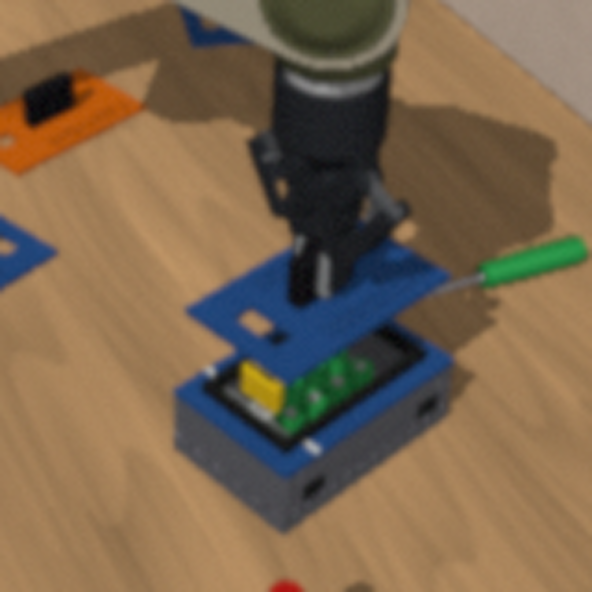

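View pics/top8c.png

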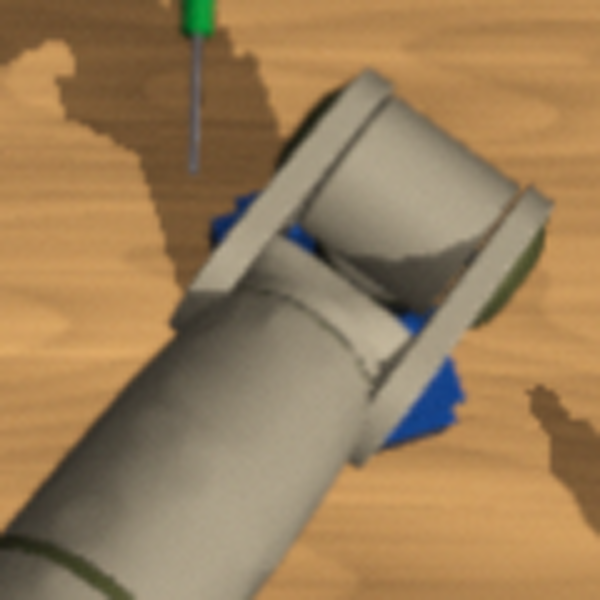

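```bash
cat > cov.py <<'E'
from h import *
c=np.load('last_side.npz');P=cloud(c);hsv=cv2.cvtColor(c['frame'],cv2.COLOR_RGB2HSV)
s=telemetry.sense(); z0=s['eef_pos'][2]-12+5+4
b=cv2.inRange(hsv,np.array((105,120,30)),np.array((125,255,255)))>0
m=b&(abs(P[...,2]-z0)<7)&(P[...,0]>400)&(P[...,0]<650)&(P[...,1]<-150)&(P[...,1]>-350)
Q=P[m]; A=np.c_[Q[:,:2],np.ones(len(Q))]; co=np.linalg.lstsq(A,Q[:,2],rcond=None)[0]
print('z med',np.median(Q[:,2]),'slopes',co[:2].round(4))
r=cv2.minAreaRect(Q[:,:2].astype(np.float32)); print('cover',r)
# fine silhouette fit: model plate (minus slot) projected, cover pose x,y,yaw at known z
K=np.array([[float(c['fx']),0,float(c['cx'])],[0,float(c['fy']),float(c['cy'])],[0,0,1]])
def pr(p): return cv2.projectPoints(p.astype(np.float64),c['rvec'],c['tvec'],K,c['D'])[0].reshape(-1,2)
def rect(cx,cy,lx,ly): return np.array([[cx-lx/2,cy-ly/2],[cx+lx/2,cy-ly/2],[cx+lx/2,cy+ly/2],[cx-lx/2,cy+ly/2]])
def w(p,x,y,a,z): 
    ca,sa=np.cos(a),np.sin(a); return np.c_[p@np.array([[ca,sa],[-sa,ca]])+[x,y],np.full(len(p),z)]
S=16
def fill(polys,holes,shape):
    im=np.zeros((shape[0]*4,shape[1]*4),np.uint8)
    for q in polys: cv2.fillPoly(im,[np.round((q*4+1.5)*S).astype(np.int32)],255,shift=4)
    for q in holes: cv2.fillPoly(im,[np.round((q*4+1.5)*S).astype(np.int32)],0,shift=4)
    return cv2.resize(im,(shape[1],shape[0]),interpolation=cv2.INTER_AREA)/255.
from scipy.optimize import minimize
zt=s['eef_pos'][2]-12+5
# soft blueness
fr=c['frame'].astype(float); sat=np.clip((fr[...,2]-fr[...,0])/ (fr.sum(2)+1e-6)*3,0,1)
if __name__=='__main__':
    obs=m.astype(np.uint8)
    def cost(v):
        x,y,a=v
        q=fill([pr(w(rect(0,0,164,100),x,y,a,zt))],[pr(w(rect(-55,0,18,42),x,y,a,zt))],obs.shape)
        band=cv2.dilate((q>0.02).astype(np.uint8),np.ones((5,5)))>0
        # ignore grip/gripper zone: pixels inside model not blue and dark
        ign=(hsv[...,2]<60)&(q>.9)
        return (np.abs(q-b.astype(float))*(band&~ign&(~(b&~m)))).sum()
    best=min((minimize(cost,[r[0][0]+dx,r[0][1]+dy,0.305],method='Nelder-Mead',options=dict(initial_simplex=np.array([[r[0][0]+dx+i,r[0][1]+dy+j,.305+k] for i,j,k in((0,0,0),(4,0,0),(0,4,0),(0,0,.04))]))) for dx in(-3,2) for dy in(-3,2)),key=lambda o:o.fun)
    print('fit',best.x.round(3),best.fun, 'slot',w(np.array([[-55.,0]]),*best.x,0)[0,:2].round(1),'tcp',s['eef_pos'].round(1))
E
python3 cov.py
```

```text
z med 144.07196923853627 slopes [0.0001 0.0064]
cover ((524.5972900390625, -250.4280242919922), (161.1256103515625, 100.50251770019531), 17.06991958618164)
fit [ 5.26313e+02 -2.48422e+02  2.84000e-01] 138.48627450980393 slot [ 473.5 -263.8] tcp [ 524.7 -246.7  148.6]
```

```bash
python3 go.py 525.3 -247 112 107.5; python3 -m handwheel '[{"delta_pos":[0,0.7,-0.08],"twist":[0,0,0.002],"jaw":0},{"delta_pos":[0,1.5,-0.08],"twist":[0,0,0.002],"jaw":0},{"delta_pos":[0,2.2,-0.08],"twist":[0,0,0.002],"jaw":0},{"delta_pos":[0,2.8,-0.08],"twist":[0,0,0.002],"jaw":0},{"delta_pos":[0,3.3,-0.08],"twist":[0,0,0.002],"jaw":0},{"delta_pos":[0,3.6,-0.08],"twist":[0,0,0.002],"jaw":0},{"delta_pos":[0,3.6,-0.08],"twist":[0,0,0.002],"jaw":0},{"delta_pos":[0,3.6,-0.08],"twist":[0,0,0.002],"jaw":0},{"delta_pos":[0,3.6,-0.08],"twist":[0,0,0.002],"jaw":0},{"delta_pos":[0,3.6,-0.08],"twist":[0,0,0.002],"jaw":0}]' ; python3 go.py 525.3 -247 112 107.5
python3 - <<'E'
from h import *
c=cap('side','side9'); f=c['frame'][150:290,200:340]; cv2.imwrite('pics/side9c.png',cv2.resize(f,None,fx=4.2,fy=4.2,interpolation=cv2.INTER_CUBIC)[:,:,::-1])
E
python3 cov.py;python3 go.py 525.3 -247 112 107.5
```

```text
t 9.77 pos [ 524.7 -246.7  148.6] jawdeg 107.41 tilt [-0.0011  0.0015  0.    ] F [-0.2  0.1 -2.8] T [0.01 0.05 0.06] w 0.175 q6 -2.52
delta_cm [-0.049  3.655 -0.054] twist [-0.0006 -0.0016  0.0018]
time_s: 10.6
eef_pos: [525.8, -247.7, 113.8]
ee_rot: [0.418, -0.419, -0.57, 0.57]
force: [-0.2, 0.5, -2.9]
grip_width: 0.174
t 10.6 pos [ 525.8 -247.7  113.8] jawdeg 107.43 tilt [ 0.0014 -0.0022  0.    ] F [-0.2  0.5 -2.9] T [ 0.06  0.04 -0.06] w 0.174 q6 -2.52
delta_cm [0.083 0.184 0.026] twist [ 0.0007 -0.0013 -0.0025]
z med 110.10092187328397 slopes [0.0039 0.0027]
cover ((526.2418823242188, -250.02728271484375), (163.42764282226562, 98.26422882080078), 17.00362205505371)
fit [ 5.28283e+02 -2.47648e+02  2.99000e-01] 126.24313725490197 slot [ 475.7 -263.8] tcp [ 525.8 -247.7  113.8]
t 10.65 pos [ 525.8 -247.7  113.8] jawdeg 107.43 tilt [ 0.0014 -0.0021  0.    ] F [ 0.6  0.2 -3.6] T [ 0.   -0.03  0.01] w 0.173 q6 -2.52
delta_cm [0.078 0.179 0.025] twist [ 0.0007 -0.0013 -0.0024]
```

View pics/side9c.png

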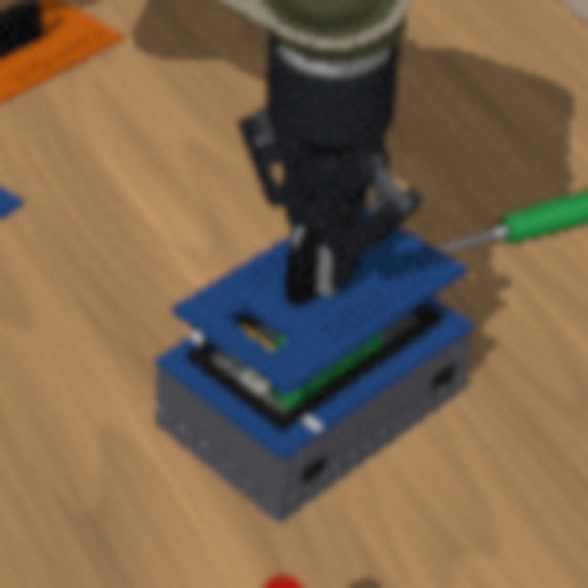

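The slot at crop (262,335) shows the yellow head coming up through it; the estimated offset is about 1 mm. I descend slowly.

```bash
python3 -m handwheel '[{"delta_pos":[0,0.2,0.1],"twist":[0,0,-0.002],"jaw":0},{"delta_pos":[0,0.4,0.1],"twist":[0,0,-0.002],"jaw":0},{"delta_pos":[0,0.6,0.1],"twist":[0,0,-0.002],"jaw":0},{"delta_pos":[0,0.8,0.1],"twist":[0,0,-0.002],"jaw":0},{"delta_pos":[0,1.0,0.1],"twist":[0,0,-0.002],"jaw":0},{"delta_pos":[0,1.2,0.1],"twist":[0,0,-0.002],"jaw":0},{"delta_pos":[0,1.4,0.1],"twist":[0,0,-0.002],"jaw":0},{"delta_pos":[0,1.6,0.1],"twist":[0,0,-0.002],"jaw":0},{"delta_pos":[0,1.8,0.1],"twist":[0,0,-0.002],"jaw":0},{"delta_pos":[0,2.0,0.1],"twist":[0,0,-0.002],"jaw":0}]' ; 
python3 - <<'E'
from h import *
c=cap('side','side10'); f=c['frame'][150:290,200:340]; cv2.imwrite('pics/side10c.png',cv2.resize(f,None,fx=4.2,fy=4.2,interpolation=cv2.INTER_CUBIC)[:,:,::-1])
E
python3 cov.py;python3 go.py 525.3 -247 80 107.5
```

```text
time_s: 11.48
eef_pos: [524.7, -247.9, 93.3]
ee_rot: [-0.418, 0.419, 0.57, -0.57]
force: [-0.2, -0.3, -3.0]
grip_width: 0.175
z med 89.37789753542043 slopes [0.0015 0.0068]
cover ((525.493896484375, -250.6187744140625), (164.6319580078125, 98.34638214111328), 16.896808624267578)
fit [ 5.26714e+02 -2.49256e+02  2.91000e-01] 132.36078431372547 slot [ 474. -265.] tcp [ 524.5 -247.8   92.8]
t 11.53 pos [ 524.5 -247.8   92.8] jawdeg 107.43 tilt [-0.0003  0.0006  0.    ] F [-0.4  0.2 -5.1] T [-0.01  0.01 -0.03] w 0.172 q6 -2.52
delta_cm [ 0.052  1.283 -0.096] twist [-0.0001 -0.0012  0.0007]
```

View pics/side10c.png

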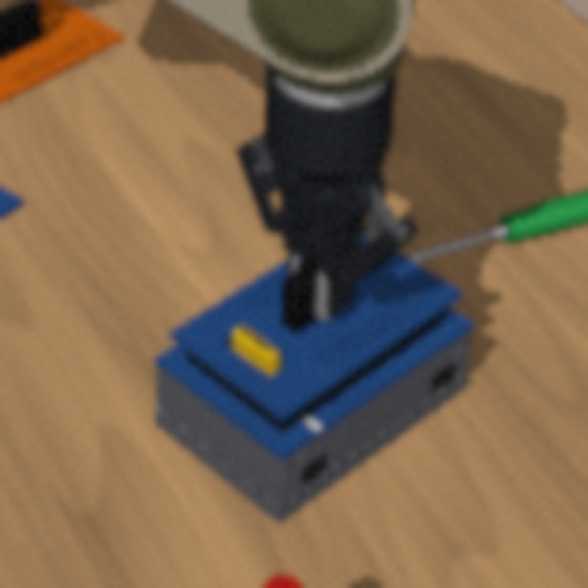

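The head is through the slot at crop (255,350) with no contact force. I press down.

```bash
python3 -m handwheel '[{"delta_pos":[0,0.2,0],"twist":[0,0,0],"jaw":0},{"delta_pos":[0,0.4,0],"twist":[0,0,0],"jaw":0},{"delta_pos":[0,0.6,0],"twist":[0,0,0],"jaw":0},{"delta_pos":[0,0.8,0],"twist":[0,0,0],"jaw":0},{"delta_pos":[0,1.0,0],"twist":[0,0,0],"jaw":0},{"delta_pos":[0,1.2,0],"twist":[0,0,0],"jaw":0},{"delta_pos":[0,1.4,0],"twist":[0,0,0],"jaw":0},{"delta_pos":[0,1.6,0],"twist":[0,0,0],"jaw":0},{"delta_pos":[0,1.8,0],"twist":[0,0,0],"jaw":0},{"delta_pos":[0,1.8,0],"twist":[0,0,0],"jaw":0}]' 100; python3 go.py 525.3 -247 72 107.5
```

```text
time_s: 12.37
eef_pos: [524.7, -247.9, 75.6]
ee_rot: [-0.418, 0.419, 0.57, -0.57]
force: [-2.0, -0.2, 4.6]
grip_width: 0.171
t 12.37 pos [ 524.7 -247.9   75.6] jawdeg 107.43 tilt [0.0004 0.0001 0.    ] F [-2.  -0.2  4.6] T [0.27 0.47 0.03] w 0.171 q6 -2.52
delta_cm [ 0.069  0.364 -0.079] twist [ 0.0004 -0.0012 -0.    ]
```

```bash
python3 -m handwheel '[{"delta_pos":[0,0.1,0],"twist":[0,0,0],"jaw":0},{"delta_pos":[0,0.2,0],"twist":[0,0,0],"jaw":0},{"delta_pos":[0,0.3,0],"twist":[0,0,0],"jaw":0},{"delta_pos":[0,0.4,0],"twist":[0,0,0],"jaw":0},{"delta_pos":[0,0.5,0],"twist":[0,0,0],"jaw":0},{"delta_pos":[0,0.55,0],"twist":[0,0,0],"jaw":0},{"delta_pos":[0,0.6,0],"twist":[0,0,0],"jaw":0},{"delta_pos":[0,0.6,0],"twist":[0,0,0],"jaw":0},{"delta_pos":[0,0.6,0],"twist":[0,0,0],"jaw":0},{"delta_pos":[0,0.6,0],"twist":[0,0,0],"jaw":0}]' 100; python3 go.py 525.3 -247 72 107.5
python3 - <<'E'
from h import *
c=cap('side','side11'); f=c['frame'][150:290,200:340]; cv2.imwrite('pics/side11c.png',cv2.resize(f,None,fx=4.2,fy=4.2,interpolation=cv2.INTER_CUBIC)[:,:,::-1])
E
python3 cov.py
```

```text
time_s: 13.2
eef_pos: [524.8, -248.0, 72.0]
ee_rot: [0.418, -0.419, -0.57, 0.57]
force: [-10.9, 5.5, 23.7]
grip_width: 0.171
t 13.2 pos [ 524.8 -248.    72. ] jawdeg 107.45 tilt [ 0.0008 -0.0007  0.    ] F [-10.9   5.5  23.7] T [1.11 1.75 0.02] w 0.171 q6 -2.52
delta_cm [ 0.077 -0.    -0.078] twist [ 0.0006 -0.0009 -0.0009]
z med 67.90647816471991 slopes [0.0021 0.0175]
cover ((524.418701171875, -248.86444091796875), (171.46914672851562, 114.11088562011719), 17.001949310302734)
fit [ 5.28125e+02 -2.52043e+02  2.27000e-01] 343.1333333333333 slot [ 474.5 -264.4] tcp [ 524.8 -248.    72. ]
```

View pics/side11c.png

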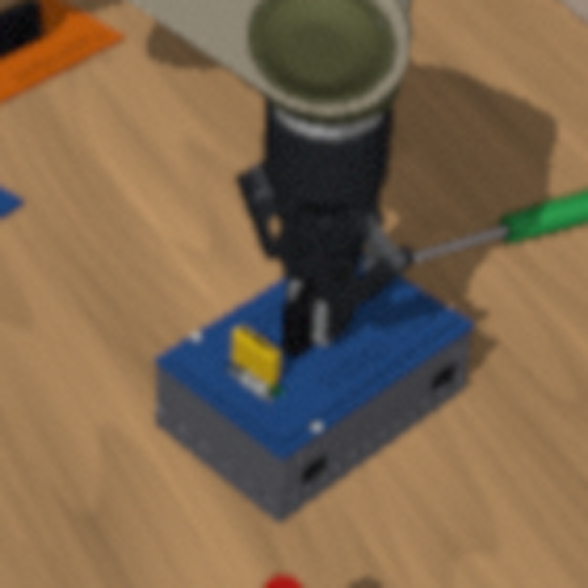

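```bash
python3 - <<'E'
from cov import *
zt=65
f=cv2.resize(c['frame'][150:290,200:340],None,fx=5.6,fy=5.6,interpolation=cv2.INTER_CUBIC)[:580,:,::-1].copy()
def dr(p,col): cv2.polylines(f,[np.round((p-[200,150]+.5)*5.6).astype(int)],True,col,1)
a=np.radians(17.3)
x,y=526.7-0.2,-249.2+0.5
dr(pr(w(rect(-55,0,18,42),x,y,a,65)),(0,0,255)); dr(pr(w(rect(0,0,164,100),x,y,a,65)),(0,0,255))
dr(pr(w(rect(-55,0,10,34),526.8,-248,a,94)),(255,255,255))
dr(pr(w(rect(-55,0,10,34),526.8,-248,a,66)),(0,255,0))
dr(pr(w(rect(0,0,176,116),526.8,-248,a,60)),(255,255,0))
cv2.imwrite('pics/ov11.png',f)
E
```

```text
z med 67.90647816471991 slopes [0.0021 0.0175]
cover ((524.418701171875, -248.86444091796875), (171.46914672851562, 114.11088562011719), 17.001949310302734)
```

View pics/ov11.png

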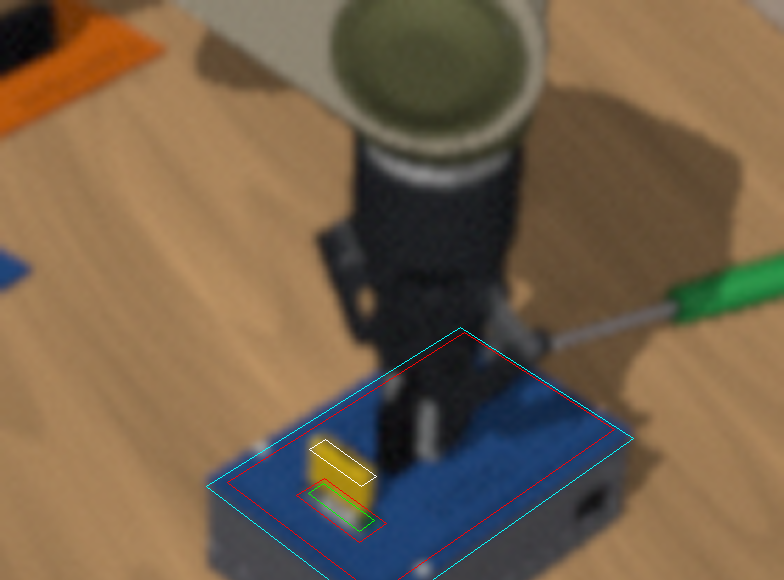

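```bash
python3 -m handwheel '[{"delta_pos":[0,0,0],"twist":[0,0,0],"jaw":0},{"delta_pos":[0,0,0],"twist":[0,0,0],"jaw":0},{"delta_pos":[0,0,0],"twist":[0,0,0],"jaw":0},{"delta_pos":[0,0,0],"twist":[0,0,0],"jaw":0},{"delta_pos":[0,0,0],"twist":[0,0,0],"jaw":0},{"delta_pos":[0,0,0],"twist":[0,0,0],"jaw":0},{"delta_pos":[0,0,0],"twist":[0,0,0],"jaw":0},{"delta_pos":[0,0,0],"twist":[0,0,0],"jaw":0},{"delta_pos":[0,0,0],"twist":[0,0,0],"jaw":0},{"delta_pos":[0,0,0],"twist":[0,0,0],"jaw":0}]'; python3 go.py
python3 - <<'E'
from h import *
c=cap('side','side12');P=cloud(c);hsv=cv2.cvtColor(c['frame'],cv2.COLOR_RGB2HSV)
o=np.load('last_top.npz')
for nm,f0 in(('side',cv2.imread('pics/side0.png')[:,:,::-1]),):
    for k,lo,hi in(('orange',(3,200,120),(14,255,255)),('green',(50,120,60),(75,255,255)),('red',(0,180,100),(2,255,255))):
        for fr in(f0,c['frame']):
            m=cv2.inRange(cv2.cvtColor(np.ascontiguousarray(fr),cv2.COLOR_RGB2HSV),np.array(lo),np.array(hi)); ys,xs=np.nonzero(m); print(k,len(xs),xs.mean().round(1) if len(xs) else 0,ys.mean().round(1) if len(xs) else 0)
y=(cv2.inRange(hsv,np.array((22,130,70)),np.array((34,255,255)))>0)&(abs(P[...,0]-473)<40)&(abs(P[...,1]+264)<40)&(P[...,2]>85)
q=P[y][:,:2]; ww,v=np.linalg.eigh(np.cov(q.T)); print('head',q.mean(0),np.degrees(np.arctan2(v[1,1],v[0,1])))
E
```

```text
time_s: 14.08
eef_pos: [524.8, -248.0, 72.0]
ee_rot: [0.418, -0.419, -0.57, 0.57]
force: [-10.9, 5.9, 23.5]
grip_width: 0.17
t 14.08 pos [ 524.8 -248.    72. ] jawdeg 107.44 tilt [ 0.0009 -0.0007  0.    ] F [-10.9   5.9  23.5] T [1.12 1.74 0.  ] w 0.17 q6 -2.52
orange 524 204.0 165.9
orange 482 203.4 166.0
green 472 298.0 221.3
green 179 334.0 200.2
red 62 266.9 292.4
red 63 267.0 292.3
head [ 473.73752364 -266.36920251] 111.75745801339973
```

Pose and force are steady. The head-angle estimate of 111.8° drifted a little, so I check it with a silhouette fit, before and after.

```bash
python3 - <<'E'
from cov import *
from scipy.spatial import ConvexHull
def fit(png,zlo,a0):
    fr=cv2.imread('pics/'+png+'.png'); h=cv2.cvtColor(fr,cv2.COLOR_BGR2HSV)
    F=fr.astype(float); yel=np.clip((np.minimum(F[...,2],F[...,1])-F[...,0])/(F.max(2)+1),0,1)
    reg=np.zeros(yel.shape,bool); reg[195:260,235:290]=1
    msk=(cv2.inRange(h,np.array((20,140,50)),np.array((34,255,255)))>0)&reg
    def cost(v):
        x,y,d=v; p=rect(0,0,34,10); q=np.r_[pr(w(p,x,y,np.radians(d),94)),pr(w(p,x,y,np.radians(d),zlo))]
        hull=cv2.convexHull(q.astype(np.float32)).reshape(-1,2)
        return (np.abs(fill([hull],[],msk.shape)-msk)*reg).sum()
    o=min((minimize(cost,[474+dx,-264+dy,a0+da],method='Nelder-Mead',options=dict(initial_simplex=[[474+dx,-264+dy,a0+da],[477+dx,-264+dy,a0+da],[474+dx,-261+dy,a0+da],[474+dx,-264+dy,a0+8+da]])) for dx in(-2,1) for dy in(-2,1) for da in(-8,-3,3)),key=lambda r:r.fun)
    print(png,msk.sum(),o.x.round(1),o.fun.round(1))
    f=cv2.resize(fr[195:260,230:300],None,fx=8,fy=8,interpolation=cv2.INTER_CUBIC); return f
fit('side0',69,50); a=fit('side5',69,107); fit('side10',86,107); fit('side11',69,107); b=fit('side12',69,107)
cv2.imwrite('pics/cmp.png',cv2.resize(np.hstack([a,b]),(784,364)))
E
```

```text
z med 67.98446139555836 slopes [0.0022 0.0161]
cover ((526.0390625, -249.0750732421875), (173.17007446289062, 113.21288299560547), 16.789371490478516)
side0 82 [ 476.2 -258.8   53.6] 12.5
side5 120 [ 476.9 -257.8  108.6] 16.4
side10 57 [ 474.  -263.   103.1] 10.3
side11 91 [ 477.  -260.8   99.8] 25.6
side12 91 [ 477.2 -260.8   98.6] 25.5
```

View pics/cmp.png

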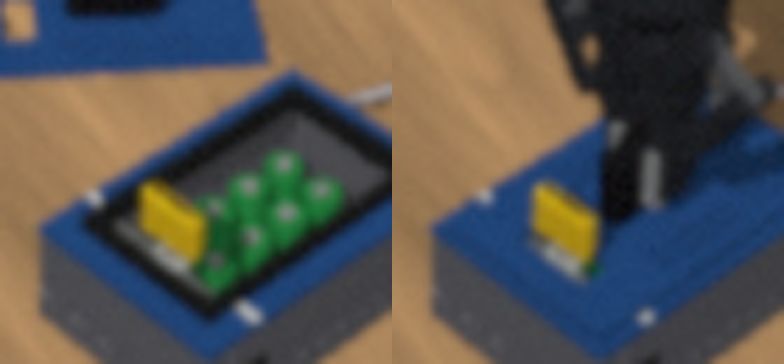

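```bash
python3 - <<'E'
import cv2,numpy as np
for n in('side5','side10','side12'):
    f=cv2.imread(f'pics/{n}.png').astype(int)
    y=np.minimum(f[...,1],f[...,2])-f[...,0]
    print(n); 
    for r in range(224,249): print(r,' '.join('%3d'%v for v in y[r,250:276]))
E
```

```text
side5
224  41  36  30  11  -9 -28 -59 -68 -55 -36 -18  -9  -4  -1   0   0  -3  -2  -3  -4  -4  -3  -4  -4  -4  -3
225  32  19   2 -23 -49 -62 -57 -47 -29 -12  -2  -1   0   0  -1  -2  -3  -3  -1  -4  -3  -4  -4  -5  -5  -6
226   7 -13 -35 -58 -67 -54 -22   0   8   0  -1  -1   1  -3  -2  -3  -2  -4  -4  -4  -4  -6 -10  -9  -8 -10
227 -27 -54 -63 -58 -38   4  41  46  39  27  12  -1  -2  -4  -4  -4  -4  -3  -5  -5  -7 -13 -11  -7  -3  -3
228 -62 -58 -48 -30   9  61 100  89  75  61  32   9   1  -3  -3  -4  -3  -4  -3  -5  -8 -17 -13  -8  -3  -4
229 -56 -34 -21  -3  31  85 126 125 103  85  63  33  12   2  -4  -5  -5  -6  -6  -6  -9 -17 -20 -12  -7  -7
230 -29 -12  -4   3  34  86 128 135 132 115  90  59  41  18   3  -6  -9  -9  -8 -11 -13 -20 -25 -21 -17 -18
231  -7  -1  -3   3  33  77 118 132 137 140 121  87  64  50  31   4  -7  -6  -4  -8 -16 -22 -24 -25 -24 -25
232   0  -2  -2   4  30  71 114 125 131 136 134 125 100  82  73  47  14  -1  -3  -7 -17 -22 -21 -23 -24 -22
233  -2  -2  -3   2  27  72 108 121 122 129 136 135 132 119 108  91  52   8  -6  -9 -19 -21 -21 -23 -24 -23
234   1   0  -
[... 6319 characters left out ...]
  19  25   6 -35 -61 -80 -84 -87 -85 -87 -87 -85 -85
243 -82 -81 -82 -82 -84 -85 -84 -85 -75 -59 -35 -16  -3   0  -1 -23 -52 -66 -81 -84 -85 -88 -88 -86 -88 -86
244 -78 -78 -83 -81 -84 -85 -84 -85 -84 -80 -66 -44 -27 -17 -19 -46 -71 -80 -84 -86 -88 -85 -87 -85 -86 -89
245 -71 -80 -79 -79 -81 -83 -87 -86 -84 -84 -80 -72 -59 -49 -46 -69 -80 -84 -87 -87 -86 -87 -84 -85 -86 -86
246 -53 -71 -81 -80 -78 -80 -83 -83 -84 -85 -82 -84 -78 -73 -71 -81 -85 -87 -85 -84 -86 -85 -85 -84 -85 -85
247 -27 -48 -66 -78 -79 -77 -78 -79 -84 -84 -83 -86 -85 -84 -82 -84 -87 -85 -86 -87 -84 -85 -87 -85 -85 -85
248 -11 -25 -41 -59 -75 -80 -78 -77 -81 -82 -84 -84 -84 -84 -85 -85 -86 -84 -87 -85 -86 -87 -84 -85 -82 -80
```

The head is pixel-for-pixel where it was before the cover went on, so the apparent angle drift comes only from the background colour. I hand the job in.

```bash
python3 -c "
from rig import ctrl,telemetry
print(ctrl.finish_job()); s=telemetry.sense(); print(s['time_s'],s['eef_pos'],s['force'],s['grip_width'])"
```

```text
the job is handed in; nothing more can be done
None
the job is handed in; nothing more can be done
```

I turned the yellow fastener from about 0.57 rad into line with the marks. I then lifted the rightmost blue cover, fitted it over the fastener and pressed it down. I handed the job in at about 14 s of the 51 s, still gripping and pushing. No verdict is reported.

**Last checks before handing in:**
- **Pressed down:** the tool tip was steady at z = 72.0 mm, which puts the cover's underside at about 60 mm. It was level to about 0.001 rad.
- **Push and grip:** the upward reaction was about 23.5 N (about 27 N counting the cover's weight). The fingers were closed on the grip at width 0.17, with a 100 N grip setting.
- **Slot over fastener:** in the picture the fastener's head stands up through the slot. The offset was about 1–2 mm, measured just before the final press.
- **Other things on the bench:** the orange cover and the bottle showed no movement in the picture. The screwdriver (partly hidden) and the sprocket were not compared; the arm touched neither.

**Checks that disagreed:**
- **Fastener angle:** depth points gave 111.8°, and a silhouette fit gave 98.6°, against 107.4° for the marks. Both were thrown off by the blue cover behind the head. The head's pixels match the pre-cover picture, which measured 108.5–109.5°, about 1–2° off the marks and inside the 7° allowed.
- **Cover silhouette fit:** once the cover was down, this fit was unusable because the cover and the rim are the same colour.

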